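Clip the green snap hook onto the display eye

ROBOT

A 7-joint arm with a two-finger parallel gripper is mounted at the origin on a cart in front of the work surface, level with it; the furniture and walls round the work are solid. World frame = base frame: x ahead of the robot, y to its left, z up, the work surface at z = 0. Lengths are in m, angles in rad, forces in N, time in s.
With the tool pointing down it reaches from about 0.4 to 0.875 m from the base axis. Payload 19.3 kg.
Tool frame: the origin (TCP) lies midway between the tips of the shut fingers; the grasp point (between the pads) lies 19 mm behind it (bot.pinch_z is the distance from the TCP to the grasp point, in m); z points along the fingers, y is the direction in which the jaws open and shut (so a half turn about z gives the same grasp; the last joint's range is limited). The gripper opens to 85 mm and grips with 20 to 120 N. Pads are 22 mm wide; open, the fingers measure 114 mm over their backs; the gripper's body (76 mm by 85 mm) begins 54 mm behind the grasp point. The pads swing forward as they close: fully open they stand 13 mm farther back than shut.
Start: joints at [1.176, 0.521, -0.036, 1.599, 0.021, 1.021, -0.113], TCP at [0.199, -0.592, 0.199] pointing down, gripper open.
Joint ranges: [-2.91, 2.91], [-0.3, 2.13], [-1.5, 1.42], [0.17, 2.43], [-1.26, 4.41], [0.16, 1.93], [-2.52, 2.52]. Speed limits (rad/s): [1.89, 1.89, 2.39, 2.39, 3.01, 3.01, 3.01].

INTERFACE

Orientations are given as [roll, pitch, yaw] about the fixed x, y, z axes, in that order (R = Rz(yaw) Ry(pitch) Rx(roll)).
In Python, from workcell import bot gives the robot as it stands. The module is installed in compiled form; this text tells all that it offers.
- The arm moves only by the tool move_arm, never from a script. Its argument "moves" is text: rows parted by semicolons, each of 4 numbers parted by spaces: the shift along the tool's x, y, z in mm, then the turn about the tool's z in rad. In form: dx dy dz yaw; .... A call has exactly 10 rows; each row is the pose to reach, as a shift and turn from the pose commanded when the call began, along the tool's axes at that moment; what a row does not reach only later rows make up. A row lasts 1/12 s, in which the tool goes at most 41.7 mm and 7.16 degrees, less where a joint would pass 70% of its speed; a pose out of reach is approached as far as the arm can. A call with a gripper value outside its range is refused whole. "grip" is the opening, from 0 (shut) to 1 (fully open), set as the call begins (left out, the last holds). The fingers move at their own pace and stop on an object; "grip_force" is the grip in N (left out, the last holds). Time passes only in rows, so rows that repeat a pose let the fingers close, or fill a call up. It gives the time, the measured TCP pose, the force and the opening at its end, in the units of the state.
- bot.observe(): the state, without advancing time (a new reading comes with each control period).
- bot.grab_frame(name): name is "side" or "top" or "wrist"; returns a dict with "frame" (384x512x3 uint8, red, green, blue), "z_map" (384x512 float32, m along the optical axis (not along the pixel's ray), 0 where there is no reading), "K" (3x3 intrinsics, pixels), "eye" and "attitude" of the camera in the world. Camera axes: x right, y up, looking along -z (the intrinsics and any distortion apply to the point x, -y, -z); pixel columns grow to the right and rows downward; lengths in m; the calibration is good to about 2 mm. A picture is of the moment at which its call begins.
- bot.job_done(): hands the job in, once; it reports no verdict.
Trained networks look in a picture, given as the dict that the camera call returned (one of the last four; its "shot" number tells which), for a name from the list of things; names that differ only in an ending like _2 or _b are one class to them, and where a whole thing is asked for, a point or a joint stands for the part that bears it (a point fixed in the world has none). Each returns a list of dicts, best first, with "conf" (0 to 1); they miss things now and then, are a little off and sometimes report something else, mostly with a low value. They report only what shows in the picture. A call takes as long as a camera call. They do not tell look-alikes from the thing itself.
- bot.search_frame(picture, label): "at" ([column, row] in pixels, amid what is visible of it).
- bot.pinpoint(picture, label): "at" ([column, row] in pixels: a listed point, or the origin of a listed thing).
The state is a dict: "clock": time; "qpos": joint angles; "qd": joint speeds; "joint_efforts": joint torques, N m; "position": TCP position; "tool_rot": TCP orientation; "force": force on the tool from outside, world axes, zero at the start; "moment": the same for the moment, N m; "grip_width": finger opening in m.
Only numpy, scipy, OpenCV 4.12 (cv2) and the standard library are available. Lean on these libraries where they do the work, as an engineer would, in place of code of your own. Each camera call takes 0.05 s, during which the arm holds its last target. There are 200 camera calls.

TASK

Take the snap hook with the green grip from its wooden rest and clip it onto the brass eye of the display stand: press its sprung gate down against the bar of the eye until the bar is inside the loop and the gate has sprung shut under it. Let go and leave it hanging there, and leave the orange hook in the rest.

Things in the scene. Friction and masses are not known exactly. Their poses are not given: they have to be found in the camera images.
- clip_green: Snap hook, 130 g (sizes in mm): silver loop 62 wide (x), 12 thick (y), 73 high, mouth down; inside 42 wide, 63 high. On top a green grip 36 x 14 (y) x 40, z = 71 to 111: grasp across the 14. Origin: under the middle of its feet, z up. Stands upright 22 deep in a slot of a fixed light wood block 190 x 70 x 30, x along the block; lift straight up.
- clip_orange: The same snap hook with an orange grip, in the block's other slot, 90 mm from the green one along the block. Leave it. Origin and axes as for the green one.
- clip_green_gate (a joint): Green hook's gate: 6 mm rod across the mouth, 7 mm over the feet, hinged at hook x = -22 mm, tip at +22. 0 rad shut; opens only inward (tip up), to 1.45. Light spring: 2 to 5 N opens it. Press the hook straight down on the bar, bar at hook x -11 to +13 mm; it snaps shut under the bar once the bar's centre is 52 mm over the feet; the loop's top stops it at 58 mm.
- eye_bar (a point): Middle of the eye's top bar, on its centre line, 94 mm over the table. The eye: fixed upright arch of 8 mm brass rod on a dark wood base 74 x 116 x 20 mm. The bar is level along this point's own y, straight for 56 mm, 64 mm clear between the uprights, 70 mm clear below. To clip on, the hook's y lies along the bar, either way round.
Not all that is in view belongs to the job. Leave any pink or purple look-alike of the clip_green alone. There is more than one size of the part that bears eye_bar; the job needs the larger.

How it is judged:
By the outcome, as a careful person would: the job done as asked, in the order asked, and still so for the second after the job is handed in, with the robot touching nothing.
It also fails if it takes over 45 s, if anything falls off the work surface, if the arm or the gripper's body presses on something with over 40 N, if the wrist force passes 120 N, or if a joint passes its speed limit or range.

## Working session

There is one attempt and no reset: what is moved stays moved. The work goes in short steps, Python scripts to look and compute and a tool call to move; the robot and the scene stay as the last step left them, time stands still between calls to the robot, and variables do not carry over. Pictures are saved under pics/ and viewed, about 8 in all and at most 12, crops included, and the job is handed in when it is done.

Besides the shell and the picture viewer there is one more tool, called after ">>>" by a JSON object that holds its "api" and its "payload", one argument or row to a line. move_arm: Moves the arm, as the interface text tells. Its arguments: {"type":"object","properties":{"moves":{"type":"string"},"grip":{"type":"number"},"grip_force":{"type":"number"}},"required":["moves"]}

```bash
mkdir -p pics
cat > h.py <<'E'
import numpy as np, cv2
from workcell import bot
from scipy.spatial.transform import Rotation as Ro
def R(a):
    a=np.array(a,float)
    if a.shape==(3,3): return a
    if a.size==4: return Ro.from_quat(a).as_matrix()
    return Ro.from_euler('xyz',a).as_matrix()
def ray(f,uv):
    K=f['K']; d=np.array([(uv[0]-K[0,2])/K[0,0],-(uv[1]-K[1,2])/K[1,1],-1.])
    return np.array(f['eye']),R(f['attitude'])@d
def atz(f,uv,z):
    e,d=ray(f,uv); return e+d*(z-e[2])/d[2]
def cloud(f):
    K=f['K'];z=f['z_map'];v,u=np.mgrid[:z.shape[0],:z.shape[1]]
    p=np.stack([(u-K[0,2])/K[0,0]*z,-(v-K[1,2])/K[1,1]*z,-z],-1)
    return p@R(f['attitude']).T+np.array(f['eye'])
def save(f,n): cv2.imwrite('pics/'+n+'.png',f['frame'][:,:,::-1])
E
cat > a.py <<'E'
from h import *
for n in('top','side'):
    f=bot.grab_frame(n);save(f,n);C=cloud(f)
    print(n,f['eye'],f['attitude'],[k for k in f])
    for l in('clip_green','clip_orange','eye_bar'):
        for d in bot.pinpoint(f,l)[:4]:
            z=0.094 if l=='eye_bar' else 0.008
            print(l,'pin',np.round(d['at']),round(d['conf'],2),np.round(atz(f,d['at'],z),3))
        for d in bot.search_frame(f,l)[:4]:
            u,v=np.int32(d['at']);print(l,'srch',u,v,round(d['conf'],2),C[v,u].round(3))
print(bot.observe())
E
python3 a.py
```

```text
top [0.39003848 0.01610677 0.97252578] [ 0.12186337 -0.00930795 -1.56651907] ['frame', 'z_map', 'K', 'eye', 'attitude', 'shot']
clip_green pin [219. 201.] 0.75 [0.488 0.087 0.008]
clip_green pin [166. 197.] 0.74 [0.497 0.222 0.008]
clip_green pin [258. 215.] 0.57 [ 0.455 -0.011  0.008]
clip_green srch 217 195 0.66 [0.492 0.085 0.105]
clip_green srch 257 215 0.66 [ 0.447 -0.006  0.111]
clip_green srch 160 196 0.58 [0.488 0.212 0.113]
clip_orange pin [129. 199.] 0.56 [0.492 0.315 0.008]
clip_orange srch 119 202 0.61 [0.474 0.303 0.115]
eye_bar pin [366. 219.] 0.96 [ 0.441 -0.257  0.094]
eye_bar pin [318. 174.] 0.75 [ 0.545 -0.147  0.094]
eye_bar srch 314 179 0.81 [ 0.544 -0.151  0.022]
eye_bar srch 356 223 0.59 [ 0.435 -0.255  0.014]
side [0.52558592 0.85404004 0.75113112] [ 0.89469651 -0.02106012 -3.13288363] ['frame', 'z_map', 'K', 'eye', 'attitude', 'shot']
clip_green pin [278. 204.] 0.69 [ 0.44  -0.007  0.008]
clip_green pin [263. 262.] 0.59 [0.489 0.219 0.008]
clip_green pin [263. 232.] 0.53 [0.488 0.113 0.008]
clip_green srch 262 207 0.85 [0.492 0.103 0.09 ]
clip_green srch 263 2
[... 331 characters left out ...]
ock': 0.7, 'qpos': array([ 1.17581939,  0.5213738 , -0.03628781,  1.59948097,  0.02118422,
        1.02112555, -0.11280215]), 'qd': array([ 3.36402547e-04,  3.50555874e-04, -6.80648389e-04,  7.95851993e-06,
        3.68003351e-04,  8.51701596e-04, -1.39176899e-03]), 'joint_efforts': array([-1.74748428e-03, -9.26664162e+01,  1.97790273e+00, -3.70203030e+01,
        1.82202057e-02,  2.01915900e-03, -2.73289999e-05]), 'position': array([ 0.19940899, -0.59233075,  0.19931407]), 'tool_rot': array([-3.14158857e+00, -7.23330857e-06,  3.24712715e-01]), 'force': array([ 0.11717168,  0.4289419 , -0.41913756]), 'moment': array([ 0.01733443,  0.00584649, -0.00192248]), 'grip_width': 0.08571330540763775}
```

```bash
python3 -c "
import cv2
a=cv2.imread('pics/top.png')[130:290,80:420];b=cv2.imread('pics/side.png')[90:330,150:400]
cv2.imwrite('pics/c1.png',cv2.resize(a,None,fx=2.3,fy=2.3,interpolation=2))
cv2.imwrite('pics/c2.png',cv2.resize(b,None,fx=2.4,fy=2.4,interpolation=2))"
```

```text
(no output)
```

View pics/c1.png

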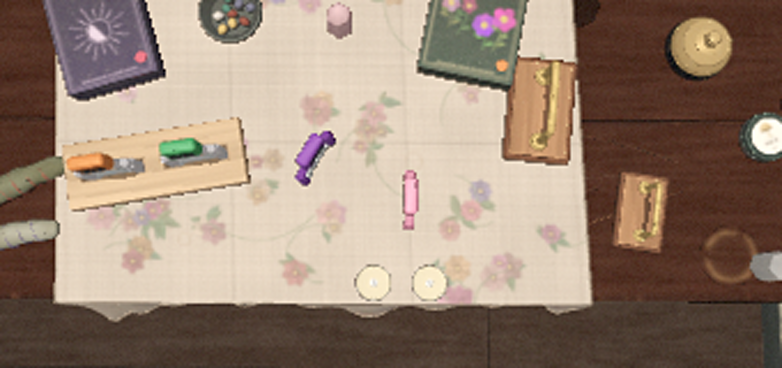

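View pics/c2.png

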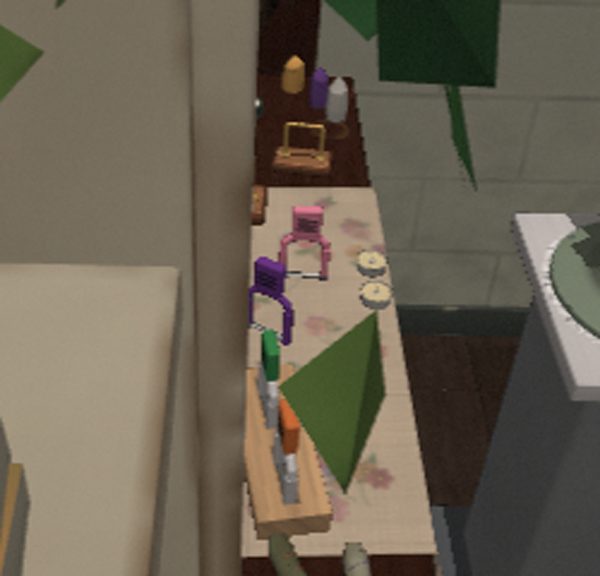

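```bash
cat > b.py <<'E'
from h import *
f=bot.grab_frame('top');C=cloud(f);hsv=cv2.cvtColor(f['frame'],cv2.COLOR_RGB2HSV)
def rep(n,m):
    p=C[m];c,s,a=cv2.minAreaRect(p[:,:2].astype(np.float32)*1000)
    l=cv2.fitLine(p[:,:2].astype(np.float32),2,0,.01,.01).ravel()
    print(n,len(p),'rect',np.round(c,1),np.round(s,1),'med',np.median(p,0).round(4),'line',np.degrees(np.arctan2(l[1],l[0])).round(1),'z',np.percentile(p[:,2],[5,50,95]).round(3))
V,U=np.mgrid[:384,:512]
box=lambda u0,u1,v0,v1:(U>u0)&(U<u1)&(V>v0)&(V<v1)
g=box(140,185,180,215)&(hsv[...,0]>45)&(hsv[...,0]<85)&(hsv[...,1]>110)
rep('green',g); rep('green top',g&(C[...,2]>.11))
o=box(100,135,180,215)&(hsv[...,0]<20)&(hsv[...,1]>150)
rep('orange',o); rep('orange top',o&(C[...,2]>.11))
e=box(295,335,150,205)
rep('eyehi',e&(C[...,2]>.08)&(C[...,2]<.11)); rep('base',e&(C[...,2]>.014)&(C[...,2]<.026)&(hsv[...,1]>90))
e=box(345,375,200,245)
rep('eye2hi',e&(C[...,2]>.06)&(C[...,2]<.11))
b=box(105,190,175,225)&(C[...,2]>.025)&(C[...,2]<.034);rep('block',b)
for n,m in(('plantleft',box(60,105,190,245)),('book',box(260,312,120,168)),('all',box(20,500,60,262))):
    p=C[m]; print(n,p[:,2].max().round(3),p[p[:,2].argmax()].round(3), p.min(0).round(3),p.max(0).round(3))
# tall things
p=C[(C[...,2]>.14)]; 
H,xe,ye=np.histogram2d(p[:,0],p[:,1],bins=[np.arange(-.3,1.2,.1),np.arange(-1,1.1,.1)])
Z=np.zeros_like(H)
ix=np.clip(((p[:,0]+.3)/.1).astype(int),0,13);iy=np.clip(((p[:,1]+1)/.1).astype(int),0,19);np.maximum.at(Z,(ix,iy),p[:,2])
print('rows x from -.3, cols y from -1 (max z cm)');print((Z*100).astype(int))
E
python3 b.py
```

```text
green 68 rect [493.5 217.5] [12.8 32.7] med [0.4922 0.2122 0.1161] line -80.1 z [0.096 0.116 0.12 ]
green top 52 rect [493.4 217.7] [12.8 32.3] med [0.4929 0.2162 0.1171] line -78.5 z [0.113 0.117 0.12 ]
orange 102 rect [505.9 344. ] [84.2 94.5] med [0.4804 0.306  0.1124] line 72.2 z [-0.002  0.112  0.12 ]
orange top 55 rect [478.5 305.8] [12.6 31.7] med [0.4782 0.303  0.1173] line -82.3 z [0.112 0.117 0.121]
eyehi 117 rect [ 548.5 -152.8] [ 8.3 79.3] med [ 0.5478 -0.152   0.0966] line -5.4 z [0.089 0.097 0.099]
base 1067 rect [ 548.7 -153.4] [ 72.3 114.5] med [ 0.5441 -0.1487  0.0196] line -5.5 z [0.016 0.02  0.023]
eye2hi 63 rect [ 438.2 -261.2] [ 5.4 55.5] med [ 0.4367 -0.2609  0.0699] line -8.9 z [0.064 0.07  0.073]
block 1644 rect [486.3 264.1] [ 70.4 190.7] med [0.4807 0.2636 0.0296] line -79.4 z [0.027 0.03  0.032]
plantleft 0.973 [0.39  0.016 0.973] [ 0.379  0.016 -0.007] [0.514 0.489 0.973]
book 0.973 [0.39  0.016 0.973] [ 0.39  -0.149 -0.004] [0.7   0.016 0.973]
all 0.973 [0.39  0.016 0.973] [ 0.293 -0.746 -0.818] [0.868 1.064 0.973]
rows x from -.3, cols y from -1 (max z c
[... 185 characters left out ...]
 0  0]
 [ 0  0  0  0  0  0  0  0  0  0  0  0  0  0  0  0  0  0  0  0]
 [ 0  0  0  0  0  0  0  0  0  0  0  0  0  0  0  0  0  0  0  0]
 [ 0  0  0  0  0  0  0  0  0  0  0  0  0  0  0  0  0  0  0  0]
 [ 0  0  0  0  0  0  0  0  0  0 97  0  0  0  0  0  0  0  0  0]
 [ 0  0  0  0  0  0  0  0  0  0  0  0  0  0  0  0  0  0  0  0]
 [ 0  0  0  0  0  0  0  0  0  0  0  0  0  0  0  0  0  0  0  0]
 [ 0  0  0  0 14 39 45 47 40 47 47 47 48 47 39  0  0  0  0  0]
 [ 0  0  0  0 15 39 48 49 49 48 47 47 48 47 40  0  0  0  0  0]
 [ 0  0  0  0  0  0 14  0  0  0  0  0  0  0 15  0  0  0  0  0]
 [ 0  0  0  0  0  0  0  0  0  0  0  0  0  0  0  0  0  0  0  0]
 [ 0  0  0  0  0  0  0  0  0  0  0  0  0  0  0  0  0  0  0  0]]
```

View pics/top.png

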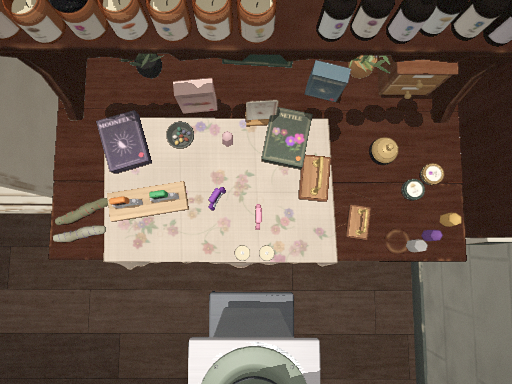

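```bash
cat >> h.py <<'E'
def to(x,y,z,yawdeg,frm=None):
    """shift in tool axes (mm) and turn (rad) from measured pose (or given) to the target"""
    s=bot.observe();p=np.array(s['position']);M=R(s['tool_rot'])
    d=M.T@(np.array([x,y,z])-p)*1000
    w=np.arctan2(M[1,0],M[0,0]);t=-(np.radians(yawdeg)-w);t=(t+np.pi)%(2*np.pi)-np.pi
    print('tcp',p.round(4),'yaw',np.degrees(w).round(2),'-> d',d.round(1),'turn',t.round(4),'F',np.round(s['force'],1),'w',round(s['grip_width'],4),'t',s['clock'],'q',np.round(s['qpos'],2))
E
python3 - <<'E'
from h import *
for n in('top','side'):
    f=bot.grab_frame(n);C=cloud(f);p=C[(C[...,2]>.3)&(C[...,2]<.6)&(abs(C[...,1])<.4)&(f['z_map']>0)]
    print(n,len(p),p[:,0].min() if len(p) else '',np.percentile(p[:,0],[1,5,50]) if len(p) else '',np.percentile(p[:,2],[1,5,50,99]) if len(p) else '')
    q=p[p[:,0]<.66]; print(len(q),q[:5].round(3))
to(.43,-.28,.25,60);to(.4935,.2175,.2,100)
E
```

```text
top 29482 0.6879427619284026 [0.68912438 0.68998979 0.70462226] [0.35012767 0.36389203 0.41739181 0.48583337]
0 []
side 9686 -0.09740040906398761 [-0.07430011 -0.05682077  0.04437967] [0.3027866  0.31391068 0.40830901 0.55813127]
9686 [[ 0.092 -0.146  0.544]
 [ 0.094 -0.134  0.546]
 [ 0.094 -0.129  0.547]
 [ 0.094 -0.125  0.548]
 [ 0.093 -0.122  0.549]]
tcp [ 0.1994 -0.5923  0.1993] yaw 18.61 -> d [ 318.2 -222.4  -50.7] turn -0.7224 F [0.4 0.6 0.2] w 0.0854 t 0.85 q [ 1.18  0.52 -0.04  1.6   0.02  1.02 -0.11]
tcp [ 0.1994 -0.5923  0.1993] yaw 18.61 -> d [ 537.1 -673.7   -0.7] turn -1.4206 F [0.4 0.6 0.2] w 0.0854 t 0.85 q [ 1.18  0.52 -0.04  1.6   0.02  1.02 -0.11]
```

>>> {"api": "move_arm", "payload": {
  "moves": "32 -22 -10 -0.07; 64 -44 -20 -0.14; 95 -67 -30 -0.22; 127 -89 -40 -0.29; 159 -111 -50 -0.36; 191 -133 -50 -0.43; 223 -156 -50 -0.5; 254 -178 -50 -0.58; 286 -200 -50 -0.65; 318 -222 -50 -0.72",
  "grip": 1
}}

```text
clock: 1.68
position: [0.4307, -0.2789, 0.2496]
tool_rot: [3.141, 0.0, 1.048]
force: [1.8, -0.8, 0.1]
grip_width: 0.0854
```

```bash
python3 -c "
from h import *
to(.4935,.2175,.22,100)"
```

```text
tcp [ 0.4307 -0.2789  0.2496] yaw 60.05 -> d [ 461.4 -193.5   29.4] turn -0.6973 F [ 1.8 -0.8  0.1] w 0.0854 t 1.6833 q [ 0.72  0.3  -0.33  1.82  0.11  1.04 -0.17]
```

>>> {"api": "move_arm", "payload": {
  "moves": "36 -15 0 -0.06; 72 -30 0 -0.11; 108 -45 0 -0.17; 144 -60 0 -0.22; 180 -75 0 -0.28; 216 -90 0 -0.33; 252 -106 0 -0.39; 288 -121 0 -0.44; 324 -136 0 -0.5; 360 -151 0 -0.55"
}}

```text
clock: 2.52
position: [0.4801, 0.1085, 0.2496]
tool_rot: [3.141, 0.0, 1.598]
force: [1.1, -0.3, 0.4]
grip_width: 0.0855
```

```bash
python3 -c "
from h import *
to(.4935,.2175,.22,100)"
```

```text
tcp [0.4801 0.1085 0.2496] yaw 91.53 -> d [108.6  16.3  29.6] turn -0.1478 F [ 1.1 -0.3  0.4] w 0.0855 t 2.5167 q [ 0.17  0.3  -0.64  1.86  0.21  1.05 -0.52]
```

>>> {"api": "move_arm", "payload": {
  "moves": "30 4 5 -0.05; 60 8 10 -0.1; 90 12 20 -0.15; 109 16 30 -0.15; 109 16 30 -0.15; 109 16 30 -0.15; 109 16 30 -0.15; 109 16 30 -0.15; 109 16 30 -0.15; 109 16 30 -0.15"
}}

```text
clock: 3.35
position: [0.4938, 0.2153, 0.2197]
tool_rot: [3.141, 0.0, 1.744]
force: [0.3, -0.9, 1.0]
grip_width: 0.0856
```

```bash
cat > w.py <<'E'
from h import *
import sys
f=bot.grab_frame('wrist');save(f,sys.argv[1]);C=cloud(f);hsv=cv2.cvtColor(f['frame'],cv2.COLOR_RGB2HSV)
for l in('clip_green',):
    for d in bot.pinpoint(f,l)[:3]: print(l,np.round(d['at']),round(d['conf'],2),atz(f,d['at'],.008).round(4))
g=(hsv[...,0]>45)&(hsv[...,0]<85)&(hsv[...,1]>100)&(C[...,2]>.112)&(C[...,2]<.125)&(abs(C[...,0]-.4935)<.05)&(abs(C[...,1]-.2175)<.05)
p=C[g];print(len(p))
if len(p)>20:
    c,s,a=cv2.minAreaRect(p[:,:2].astype(np.float32)*1000);print(c,s,a,np.median(p[:,2]));print(cv2.boxPoints((c,s,a)))
to(.4935,.2175,.1,100)
E
python3 w.py w1
```

```text
clip_green [257. 155.] 0.95 [0.4919 0.2213 0.008 ]
clip_green [207. 290.] 0.8 [ 0.4507 -0.0081  0.008 ]
clip_green [244. 232.] 0.59 [0.4926 0.1033 0.008 ]
460
(492.8739013671875, 222.4575653076172) (13.323434829711914, 34.466339111328125) 9.750436782836914 0.11812691418956539
[[483.38986 238.3136 ]
 [489.22696 204.34512]
 [502.35794 206.60153]
 [496.52084 240.57   ]]
tcp [0.4937 0.2156 0.2196] yaw 99.92 -> d [1.900e+00 1.000e-01 1.196e+02] turn -0.0014 F [ 0.1 -0.2 -0.5] w 0.0855 t 3.45 q [-0.02  0.43 -0.67  1.78  0.3   1.04 -0.63]
```

View pics/w1.png

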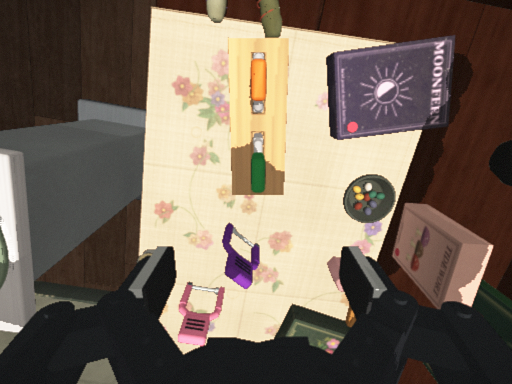

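>>> {"api": "move_arm", "payload": {
  "moves": "5 0 30 0; 5 0 60 0; 5 0 85 0; 5 0 105 0; 5 0 120 0; 5 0 130 0; 5 0 138 0; 5 0 138 0; 5 0 138 0; 5 0 138 0"
}}

```text
clock: 4.28
position: [0.4931, 0.2212, 0.0822]
tool_rot: [3.14, -0.0, 1.745]
force: [-0.1, 0.4, 0.0]
grip_width: 0.0854
```

>>> {"api": "move_arm", "payload": {
  "moves": "0 0 0 0; 0 0 0 0; 0 0 0 0; 0 0 0 0; 0 0 0 0; 0 0 0 0; 0 0 0 0; 0 0 0 0; 0 0 0 0; 0 0 0 0",
  "grip": 0,
  "grip_force": 60
}}

```text
clock: 5.12
position: [0.4929, 0.2211, 0.0816]
tool_rot: [3.141, -0.0, 1.745]
force: [-0.7, -0.8, 5.8]
grip_width: 0.0117
```

>>> {"api": "move_arm", "payload": {
  "moves": "0 0 -5 0; 0 0 -12 0; 0 0 -22 0; 0 0 -37 0; 0 0 -57 0; 0 0 -82 0; 0 0 -110 0; 0 0 -140 0; 0 0 -160 0; 0 0 -165 0"
}}

```text
clock: 5.95
position: [0.4935, 0.2218, 0.2505]
tool_rot: [3.137, -0.001, 1.745]
force: [-0.3, 0.2, -0.6]
grip_width: 0.0114
```

```bash
cat > w2.py <<'E'
from h import *
f=bot.grab_frame('side');save(f,'side2');f2=bot.grab_frame('wrist')
a=cv2.resize(f['frame'][100:300,180:330],None,fx=2.6,fy=2.6);b=cv2.resize(f2['frame'],(512,384))
c=np.zeros((520,800,3),np.uint8);c[:,:390]=a;b=cv2.resize(b,(410,308));c[:308,390:]=b
cv2.imwrite('pics/m2.png',c[:,:,::-1])
to(.5,-.1,.25,85)
E
python3 w2.py
```

```text
tcp [0.4929 0.2211 0.2475] yaw 99.96 -> d [-317.5  -48.6   -2.7] turn 0.2611 F [-0.2 -0.2 -2.4] w 0.0113 t 6.05 q [-0.02  0.4  -0.68  1.74  0.28  1.1  -0.62]
```

View pics/m2.png

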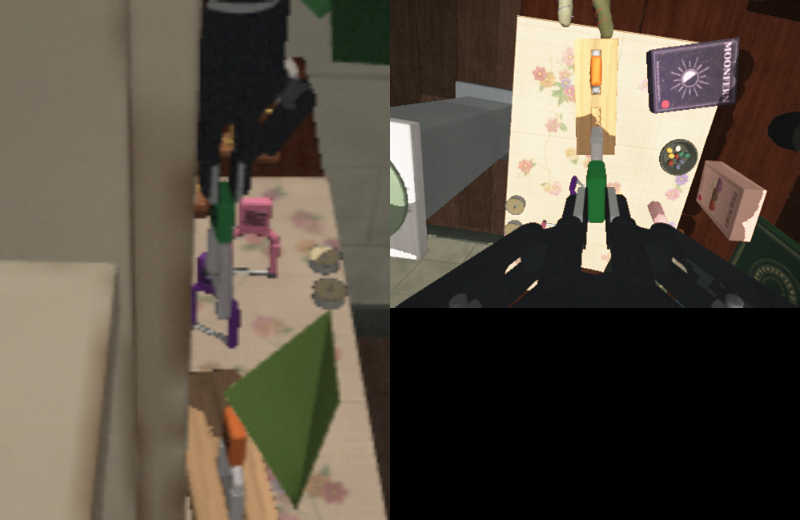

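>>> {"api": "move_arm", "payload": {
  "moves": "-30 -1 -3 0.03; -70 -2 -5 0.06; -110 -3 -5 0.09; -150 -4 -5 0.12; -190 -5 -5 0.15; -230 -6 -5 0.18; -270 -7 -5 0.21; -310 -8 -5 0.24; -350 -9 -5 0.265; -378 -10 -5 0.265"
}}

```text
clock: 6.88
position: [0.5473, -0.157, 0.2498]
tool_rot: [-3.139, 0.001, 1.476]
force: [0.2, -0.1, -1.7]
grip_width: 0.0114
```

```bash
cat > w3.py <<'E'
from h import *
ims=[]
for n in('top','wrist'):
    f=bot.grab_frame(n);ims.append(f['frame']);C=cloud(f)
    for d in bot.pinpoint(f,'eye_bar')[:3]: print(n,np.round(d['at']),round(d['conf'],2),atz(f,d['at'],.094).round(4))
    m=(C[...,2]>.08)&(C[...,2]<.105)&(abs(C[...,0]-.5485)<.06)&(abs(C[...,1]+.153)<.03)
    p=C[m];print(n,len(p))
    if len(p)>15:
        print(cv2.minAreaRect(p[:,:2].astype(np.float32)*1000),np.median(p,0))
c=np.zeros((600,800,3),np.uint8);c[:300,:400]=cv2.resize(ims[0][130:250,230:390],(400,300));c[300:,:400]=cv2.resize(ims[1],(400,300))
f=bot.grab_frame('side');c[:400,400:]=cv2.resize(f['frame'][80:280,180:380],(400,400))
cv2.imwrite('pics/m3.png',c[:,:,::-1])
to(.5485,-.1528,.15,84.6)
E
python3 w3.py
```

```text
top [366. 221.] 0.92 [ 0.4346 -0.256   0.094 ]
top [318. 174.] 0.71 [ 0.5439 -0.1472  0.094 ]
top 86
((548.6685791015625, -152.53622436523438), (7.910297393798828, 78.454833984375), 83.93272399902344) [ 0.53523481 -0.15136615  0.09652394]
wrist [259. 160.] 0.94 [ 0.5493 -0.1478  0.094 ]
wrist [186. 244.] 0.69 [ 0.4456 -0.2476  0.094 ]
wrist 361
((548.7687377929688, -150.84121704101562), (8.02166748046875, 77.7217025756836), 84.05504608154297) [ 0.55723103 -0.15033984  0.09640474]
tcp [ 0.5477 -0.1524  0.2502] yaw 84.81 -> d [ -0.4   1.  100.2] turn 0.0037 F [ 0.2  0.3 -0.7] w 0.0115 t 7.1333 q [ 0.53  0.42 -0.5   1.67  0.22  1.11 -0.12]
```

View pics/m3.png

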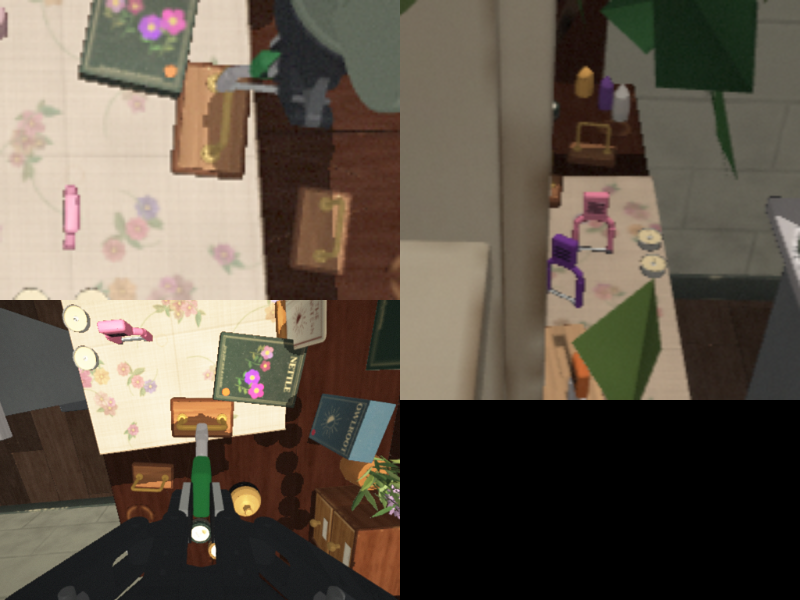

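>>> {"api": "move_arm", "payload": {
  "moves": "1 1 20 0.012; 1 1 45 0.012; 1 1 65 0.012; 1 1 80 0.012; 1 1 92 0.012; 1 1 102 0.012; 1 1 112 0.012; 1 1 121 0.012; 1 1 129 0.012; 1 1 134 0.012"
}}

```text
clock: 7.97
position: [0.549, -0.1521, 0.1163]
tool_rot: [-3.141, -0.0, 1.468]
force: [0.3, 0.1, -1.5]
grip_width: 0.0111
```

```bash
python3 -c "
from h import *
to(.5485,-.1515,.1126,84)
f=bot.grab_frame('top');p=f['frame'][120:260,230:390];g=bot.grab_frame('side')['frame'][90:190,230:320]
c=np.hstack([cv2.resize(p,(420,367)),cv2.resize(g,(330,367))]);cv2.imwrite('pics/m4.png',c[:,:,::-1])"
```

```text
tcp [ 0.549  -0.1521  0.1163] yaw 84.1 -> d [ 0.6 -0.6  3.7] turn 0.0017 F [ 0.3  0.1 -1.5] w 0.0111 t 7.9667 q [ 0.49  0.57 -0.45  1.81  0.32  0.84 -0.22]
```

View pics/m4.png

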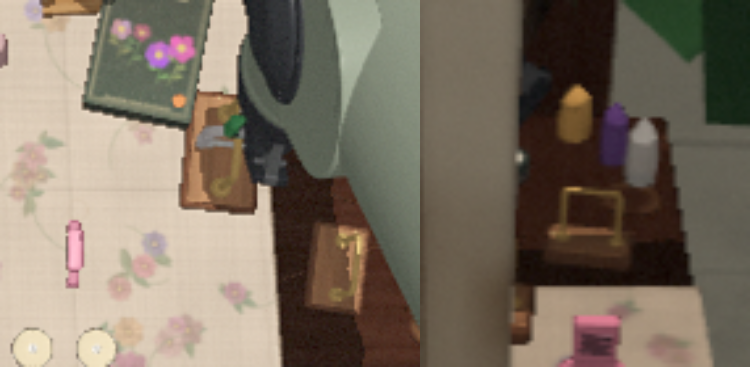

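>>> {"api": "move_arm", "payload": {
  "moves": "0 0 1 0; 0 0 2 0; 0 0 3 0; 0 0 4 0; 0 0 5 0; 0 0 5 0; 0 0 5 0; 0 0 5 0; 0 0 5 0; 0 0 5 0"
}}

```text
clock: 8.9
position: [0.5494, -0.1522, 0.1124]
tool_rot: [3.141, 0.0, 1.468]
force: [0.2, -0.3, -1.5]
grip_width: 0.0117
```

>>> {"api": "move_arm", "payload": {
  "moves": "0 0 1 0; 0 0 1.5 0; 0 0 2 0; 0 0 2.5 0; 0 0 2.5 0; 0 0 2 0; 0 0 2 0; 0 0 2 0; 0 0 2 0; 0 0 2 0"
}}

```text
clock: 9.73
position: [0.5493, -0.1522, 0.1103]
tool_rot: [-3.142, -0.0, 1.468]
force: [-0.8, -0.2, -1.8]
grip_width: 0.0113
```

>>> {"api": "move_arm", "payload": {
  "moves": "0 0 0 0; 0 0 0 0; 0 0 0 0; 0 0 0 0; 0 0 0 0; 0 0 0 0; 0 0 0 0; 0 0 0 0; 0 0 0 0; 0 0 0 0",
  "grip": 0.6
}}

```text
clock: 10.57
position: [0.5493, -0.1521, 0.1103]
tool_rot: [3.142, -0.0, 1.468]
force: [0.3, 0.4, 0.1]
grip_width: 0.0512
```

>>> {"api": "move_arm", "payload": {
  "moves": "0 0 -5 0; 0 0 -15 0; 0 0 -30 0; 0 0 -50 0; 0 0 -75 0; 0 0 -100 0; 0 0 -125 0; 0 0 -150 0; 0 0 -160 0; 0 0 -160 0"
}}

```text
clock: 11.4
position: [0.5503, -0.1522, 0.2735]
tool_rot: [3.137, 0.001, 1.468]
force: [0.5, -0.3, -0.1]
grip_width: 0.0512
```

```bash
python3 -c "
from h import *
to(.5485,-.1515,.1126,84)
f=bot.grab_frame('top');p=f['frame'][120:260,230:390];w=bot.grab_frame('wrist');g=w['frame'][80:300,120:400]
print([(d['at'],d['conf']) for d in bot.pinpoint(w,'clip_green')])
c=np.hstack([cv2.resize(p,(380,367)),cv2.resize(g,(420,367))]);cv2.imwrite('pics/m5.png',c[:,:,::-1])"
```

```text
tcp [ 0.5503 -0.1522  0.2735] yaw 84.09 -> d [  0.6  -2.6 160.9] turn 0.0016 F [ 0.5 -0.3 -0.1] w 0.0512 t 11.4 q [ 0.54  0.4  -0.51  1.64  0.21  1.16 -0.13]
[([175.1, 60.9], 0.88), ([257.6, 155.4], 0.61)]
```

View pics/m5.png

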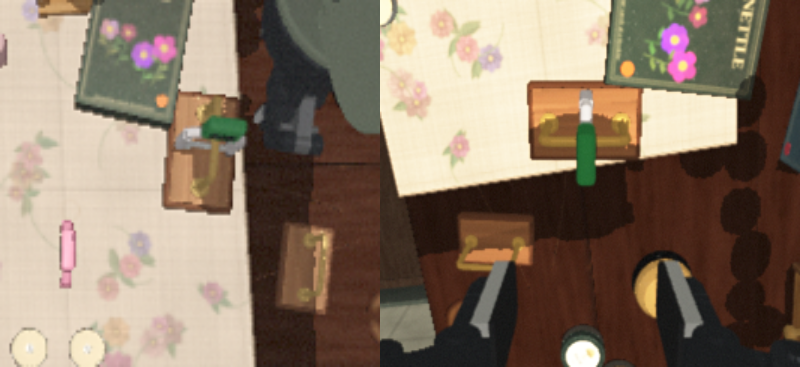

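>>> {"api": "move_arm", "payload": {
  "moves": "-10 0 0 0; -30 0 0 0; -60 0 0 0; -90 0 0 0; -120 0 0 0; -150 0 0 0; -170 0 0 0; -180 0 0 0; -180 0 0 0; -180 0 0 0"
}}

```text
clock: 12.38
position: [0.5307, -0.3307, 0.2696]
tool_rot: [-3.141, -0.001, 1.468]
force: [0.2, 0.6, 0.1]
grip_width: 0.0511
```

>>> {"api": "move_arm", "payload": {
  "moves": "0 0 0 0; 0 0 0 0; 0 0 0 0; 0 0 0 0; 0 0 0 0; 0 0 0 0; 0 0 0 0; 0 0 0 0; 0 0 0 0; 0 0 0 0"
}}

```text
clock: 13.22
position: [0.5308, -0.3312, 0.2703]
tool_rot: [3.142, -0.0, 1.468]
force: [-0.3, 0.3, 0.3]
grip_width: 0.0514
```

```bash
python3 -c "
from h import *
f=bot.grab_frame('top');p=f['frame'][140:220,280:360];w=bot.grab_frame('wrist');g=w['frame'][0:200,130:390]
C=cloud(f);hsv=cv2.cvtColor(f['frame'],cv2.COLOR_RGB2HSV)
m=(hsv[...,0]>50)&(hsv[...,0]<85)&(hsv[...,1]>120)&(abs(C[...,0]-.55)<.04)&(abs(C[...,1]+.16)<.08)&(C[...,2]>.03)
q=C[m];print(len(q),np.percentile(q,[3,50,97],axis=0).round(3))
c=np.hstack([cv2.resize(p,(400,400),interpolation=2),cv2.resize(g,(400,400),interpolation=2)]);cv2.imwrite('pics/m6.png',c[:,:,::-1])"
```

```text
48 [[ 0.542 -0.168  0.127]
 [ 0.546 -0.148  0.143]
 [ 0.555 -0.136  0.147]]
```

View pics/m6.png

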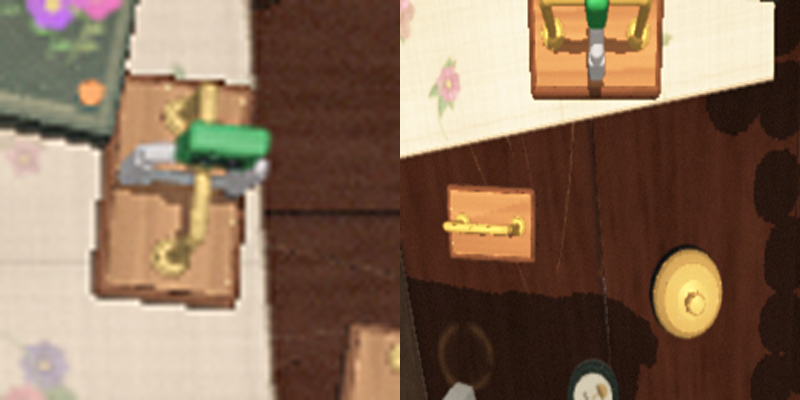

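>>> {"api": "move_arm", "payload": {
  "moves": "0 -20 0 0.12; 0 -50 0 0.24; 10 -85 0 0.36; 30 -115 0 0.48; 60 -140 0 0.6; 90 -147 0 0.72; 120 -147 0 0.84; 150 -147 0 0.96; 156 -147 0 1.08; 156 -147 0 1.2"
}}

```text
clock: 14.15
position: [0.401, -0.1587, 0.2708]
tool_rot: [3.141, -0.001, 0.265]
force: [0.3, -0.7, -0.1]
grip_width: 0.0513
```

```bash
python3 -c "
from h import *
to(.4,-.16,.24,0)
w=bot.grab_frame('wrist');save(w,'w7');print(w['eye'],w['attitude'])
for P in ([.549,-.152,.094],[.549,-.152,.045]):
    q=R(w['attitude']).T@(np.array(P)-w['eye']);print(w['K'][0,0]*q[0]/-q[2]+w['K'][0,2],w['K'][1,1]*q[1]/q[2]+w['K'][1,2])"
```

```text
tcp [ 0.401  -0.1587  0.2708] yaw 15.17 -> d [-1.4  1.  30.8] turn 0.2648 F [ 0.3 -0.7 -0.1] w 0.0513 t 14.15 q [ 0.58  0.14 -0.37  1.97  0.06  1.04 -1.13]
[ 0.47831274 -0.13726632  0.4451713 ] [-3.17140746e-01 -1.39838877e-04 -1.30627900e+00]
287.00312791363876 36.24495458634516
283.1543088393348 44.22008973962491
```

```bash
python3 -c "
from h import *
f=bot.grab_frame('top');C=cloud(f);hsv=cv2.cvtColor(f['frame'],cv2.COLOR_RGB2HSV)
m=(hsv[...,0]>50)&(hsv[...,0]<85)&(hsv[...,1]>120)&(abs(C[...,0]-.55)<.04)&(abs(C[...,1]+.16)<.08)&(C[...,2]>.03)
q=C[m];print(len(q),np.percentile(q,[3,50,97],axis=0).round(3))
print(bot.job_done())"
```

```text
52 [[ 0.542 -0.169  0.128]
 [ 0.546 -0.151  0.143]
 [ 0.555 -0.136  0.147]]
the job is handed in; nothing more can be done
None
```

I took the green hook from its rest, pressed it down on the bar of the larger brass eye, let go, and handed the job in at about 14 s. I did not see the gate shut: none of the camera views showed it clearly, and I made no pull test.

- **Gate:** at the deepest press the bar sat about 57 mm over the feet, by the arm's measured height. That is past the 52 mm at which the gate snaps shut.
- **Hanging position:** after release the top camera put the grip top at z ≈ 0.147 m. That puts the bar about 58 mm over the feet, so the loop's top is resting on it. The reading stayed within about 3 mm over the next second, with the gripper well clear.
- **Forces:** the wrist force readings after each move stayed within about 6 N.
- **Orange hook:** the arm never touched it. It was still in the rest when I lifted the green one, and I did not check it again after that.
- **Grip width:** the gripper read about 11.5 mm on the 14 mm grip. I took this for a reading offset, because the hook lifted and held without slipping.

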